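# Latch the cabinet door and gauge its gap

## Robot

A 7-joint arm with a two-finger parallel gripper is mounted at the origin on the work surface. World frame = base frame: x ahead of the robot, y to its left, z up, the work surface at z = 0. Lengths are in m, angles in rad, forces in N, time in s.
With the tool pointing down it reaches from about 0.4 to 0.85 m from the base axis. Payload 4.5 kg.
Tool frame: the origin (TCP) lies midway between the tips of the shut fingers; the grasp point (between the pads) lies 19 mm behind it; z points along the fingers, y is the line along which they close (so a half turn about z gives the same grasp; the last joint's range is limited). The gripper opens to 88 mm and grips with 3 to 60 N. Pads are 18 mm wide; open, the fingers measure 123 mm over their backs; the gripper's body (75 mm by 187 mm) begins 45 mm behind the grasp point.
Start: joints at [1.142, 0.689, -0.195, 1.565, 0.157, 0.902, -0.215], TCP at [0.279, -0.559, 0.206] pointing down, gripper open.
Joint ranges: [-3.01, 3.01], [-0.46, 2.08], [-1.47, 1.51], [0.13, 2.56], [-1, 4.14], [0.04, 2.09], [-2.66, 2.66]. Speed limits (rad/s): [2.57, 2.57, 3.14, 3.14, 3.14, 3.14, 3.14].

## Interface

Orientations are given as a unit quaternion [x, y, z, w].
In Python, from plant import r gives the robot as it stands.
- The arm moves only by the tool carry_out, never from a script. Its argument "plan" is a list of rows, each an object with "rot": the turn, a rotation vector about the tool's x, y, z in rad, a list of three; "xyz": the shift along the tool's x, y, z in m, a list of three; "grip": the closure in counts, from 0 (fully open) to 255 (shut). In form: [{"rot": [wx, wy, wz], "xyz": [dx, dy, dz], "grip": grip}, ...]. A call has 1 to 8 rows; each row is the pose to reach, as a shift and turn from the pose commanded when the call began, along the tool's axes at that moment; what a row does not reach only later rows make up. A row lasts 1/12 s, in which the tool goes at most 41.7 mm and 7.16 degrees, less where a joint would pass 70% of its speed; a pose out of reach is approached as far as the arm can. A call with a gripper value outside its range is refused whole. The fingers move at their own pace and stop on an object; "squeeze" is the grip in N (left out, the last holds). Time passes only in rows, so rows that repeat a pose let the fingers close. It gives the time, the measured TCP pose, the force, the opening and the grip force at its end, in the units of the state.
- r.get_state(): the state, without advancing time (a new reading comes with each control period).
- r.snapshot(name): name is "side" or "top" or "wrist"; returns the picture (480x640x3 uint8, red, green, blue); there is no depth.
- r.camera_params(name): a dict with "fx", "fy", "cx", "cy" (pixels), "distortion" ([k1, k2, p1, p2, k3] as OpenCV has them; the pictures are not rectified), "position" and "attitude" of the camera in the world; the wrist camera has in their place "hand_eye" (4x4, takes a point from camera to tool coordinates, whose origin is the TCP and whose axes are the flange's). Camera axes: x right, y down, z forward; pixel columns grow to the right and rows downward; lengths in m; the calibration is good to about 2 mm. A picture is of the moment at which its call begins: read the wrist's pose just before it. camera_params takes no time and is no camera call.
- r.finish_job(): hands the job in; it is judged then, once.
The state is a dict: "clock": time; "q": joint angles; "qd": joint speeds; "joint_torque": joint torques, N m; "tool_pos": TCP position; "eef_rot": TCP orientation; "contact_force": force on the tool from outside, world axes, zero at the start; "moment": the same for the moment, N m; "opening": opening from 0.0 (shut) to 1.0 (fully open); "finger_force": force on a finger pad.
Only numpy, scipy, OpenCV 4.12 (cv2) and the standard library are available. Lean on these libraries where they do the work, as an engineer would, in place of code of your own. Each camera call takes 0.05 s, during which the arm holds its last target. There are 200 camera calls.

## Task

A small wall cabinet lies on its back on the bench so that the gap under its door can be checked. Turn the wooden turnbutton square across the door's edge so that it holds the door shut, then take the taper gauge and slide its blade, flat on the face frame and straight in, under the door's free edge beside the button until it drags snugly between door and frame, without forcing it or prising the door up. Finish while still holding the gauge in there, gripped and still, so that the gap can be read off; leave the other things on the bench alone.

Things in the scene. Friction and masses are not known exactly. Their poses are not given: they have to be found in the camera images.
- cabinet: small wooden wall cabinet lying on its back, 280 mm (its x) x 320 mm (its y) x 90 mm tall, which stays put on the bench; origin at the centre of its underside; x points from the latch side (nearest the robot) to the hinge side, z up. Its upper face, 90 mm above the bench, is a flat wooden face frame; the hinged door lies over it. On the latch side 42 mm of the frame (x from -140 to -98 mm) stays uncovered in front of the door: a level ledge to lay the blade on
- door: the cabinet's door, a flat wooden panel 223 x 260 x 12 mm with a recessed middle, lying shut over the face frame (its y centred on the cabinet); origin on the hinge line at the far edge, level with the door's underside; x points away from the free edge, z up. It rests a gap of 4.0 to 6.5 mm above the face frame, the same all along its edge; the gap differs from cabinet to cabinet. Nothing but its weight of 0.35 kg keeps it shut until the turnbutton is across it
- door_edge (a point): the middle of the door's free edge (the one nearest the robot), at its underside, at cabinet x = -98 mm, y = 0; axes as the door's. The gauge goes in anywhere within 120 mm of it along the edge, clear of the turnbutton
- turnbutton (a joint): angle (rad) of the turnbutton, a dark wooden bar 64 x 18 x 14 mm turning on a vertical screw through its middle, on a small block on the ledge. Near 0: along the door's edge, clear of the door (open); 1.57: square to it, one end 14 mm over the door, its end stop. Grows counterclockwise seen from above; about 0.06 N m to turn; stays where left. The bar's underside is level with the door's top
- button_pivot (a point): the middle of the turnbutton's top face, on its screw, 26 mm above the door's underside, 18 mm in front of the door's edge; x turns with the button, whose bar lies along this y
- button_end (a point): the end face of the turnbutton that swings over the door, 32 mm from the screw and 7 mm below the bar's top
- gauge: taper gauge lying flat, 150 mm long, 0.08 to 0.17 kg: black plastic handle 50 x 22 x 20 mm (its x, y, z), then a flat steel blade 100 mm long, 18 mm wide, level below and sloping above: 9.2 mm thick at the handle, 2.5 mm at the tip (1 in 15). Origin at the centre of the handle's underside, x towards the tip, z up; the whole underside is at z = 0
- gauge_tip (a point): the middle of the blade's tip at its underside, 125 mm ahead of the gauge's origin along its x. Under the latched door the blade begins to drag where it is as thick as the gap (22 to 60 mm in); from there the push grows by 1 to 3 N for each mm, and at some 6 to 12 N along the blade it sits snugly
- screwdriver: bystander: screwdriver, black handle, lying flat
- glue: bystander: white glue pot 64 mm in diameter, 150 mm tall, standing
- screw_tin: bystander: open steel tin 72 mm in diameter, 60 mm tall
- try_square: bystander: try square lying flat, dark wooden stock 22 x 115 x 18 mm, steel blade 150 mm long
- tape_measure: bystander: grey tape measure 70 x 38 x 63 mm, standing
- sanding_block: bystander: cork sanding block 110 x 65 x 32 mm
There are look-alikes about, which are no part of the job. Of the things that look like the gauge, the largest one is meant.

How it is judged:
On the way, in this order (a step that is already met when the one before it is completed fails the run):
1. the turnbutton is across the door's edge (value of joint turnbutton above 1.35 rad), for 0.2 s.
2. then the blade's tip is under the door's free edge (value of joint turnbutton above 1.35 rad and y of gauge_tip in the frame of door_edge between -0.12 and 0.12 m and z of gauge_tip in the frame of door_edge between -0.011 and 0 m and x of gauge_tip in the frame of door_edge above 0.006 m), for 0.1 s.
At the end, for the whole second after the job is handed in: Button past 1.35 rad; blade tip 12+ mm under the door, within 120 mm of the edge's middle, flat (4.5 deg) and square to it (11 deg); pressed 3 to 25 N on the door, 2+ N on the frame; door edge moved under 4 mm; fingers grip the gauge (3+ N), which is still (value of joint turnbutton above 1.35 rad and y of gauge_tip in the frame of door_edge between -0.12 and 0.12 m and z of gauge_tip in the frame of door_edge between -0.011 and 0 m and x of gauge_tip in the frame of door_edge above 0.012 m and contact force between gauge and door between 3 and 25 N and contact force between gauge and cabinet above 2 N and contact force between the fingers and gauge above 3 N and angle between gauge's own z axis and vertical below 0.08 rad and angle between the x axis of gauge and the x axis of cabinet, either way round below 0.2 rad and distance of door_edge from where it was at the start of the episode below 0.004 m and linear speed of gauge below 0.01 m/s); the arm keeps its last pose, push and grip.
It fails at once if the gauge is forced in hard (over 45 N on the door) (contact force between gauge and door above 45 N).
It fails at once if the door is prised or lifted up (its free edge moves more than 8 mm) (distance of door_edge from where it was at the start of the episode above 0.008 m).
It fails at once if another thing on the bench is moved (over 30 mm) (distance of any of screwdriver, glue, screw_tin, try_square, tape_measure, sanding_block from where it was at the start of the episode above 0.03 m).
It also fails if it takes over 72 s, if anything falls off the work surface, if the arm or the gripper's body presses on something with over 40 N, if the wrist force passes 120 N, or if a joint passes its speed limit or range.

## Working session

There is one attempt and no reset: what is moved stays moved. The work goes in short steps, Python scripts to look and compute and a tool call to move; the robot and the scene stay as the last step left them, time stands still between calls to the robot, and variables do not carry over. Pictures are saved under pics/ and viewed, at most 10 in all, crops included, and the job is handed in when it is done.

Besides the shell and the picture viewer there is one more tool, called after ">>>" as a command line: name --argument value ..., lists and objects as JSON in quotes. carry_out: Moves the arm, as the interface text tells. Its arguments: {"type":"object","properties":{"plan":{"type":"array"},"squeeze":{"type":"number"}},"required":["plan"]}

```bash
ls; mkdir -p pics
python3 - <<'E'
from plant import r
import cv2
for n in("top","side"):
    cv2.imwrite(f"pics/{n}0.png",r.snapshot(n)[:,:,::-1]); print(n,r.camera_params(n))
print(r.camera_params("wrist")); print(r.get_state())
E
```

```text
pics
top {'fx': 568.6440201185442, 'fy': 568.6440201185442, 'cx': 323.6333322827902, 'cy': 233.3131297655067, 'distortion': array([-0.07032469,  0.        ,  0.        ,  0.        ,  0.        ]), 'position': array([ 0.35188856, -0.03192122,  1.6179477 ]), 'attitude': array([ 0.71242329, -0.69991703,  0.03546883, -0.03621001])}
side {'fx': 530.5447977275394, 'fy': 530.5447977275394, 'cx': 310.5787010627521, 'cy': 240.23499387627038, 'distortion': array([-0.03859835,  0.        ,  0.        ,  0.        ,  0.        ]), 'position': array([ 0.0265549 , -1.05054545,  0.90848109]), 'attitude': array([ 0.8699169 , -0.19054622,  0.10665861, -0.44222242])}
{'fx': 398.6841062014716, 'fy': 398.6841062014716, 'cx': 317.98658621925574, 'cy': 241.72172093004676, 'distortion': array([-0.05497773,  0.        ,  0.        ,  0.        ,  0.        ]), 'hand_eye': array([[-1.78502990e-04, -9.57152022e-01, -2.89585868e-01,
         7.51507899e-02],
       [ 9.99998107e-01,  3.90167799e-04, -1.90600651e-03,
         4.19191433e-04],
       [ 1.93732506e-03, -2.89585660e-01,  9.57150141e-01,
        -1.78711154e-01],
       [ 0.00000000e+00,  0.00000000e+00,  0.00000000e+00,
         1.00000000e+00]])}
{'clock': 0.1, 'q': array([ 1.14182086,  0.68986382, -0.19452606,  1.56622568,  0.15732399,
        0.90246391, -0.21510463]), 'qd': array([ 4.46937490e-04, -9.89661457e-04, -4.71109070e-05, -2.80057228e-03,
        6.89374213e-04, -9.88892446e-05, -1.01523391e-04]), 'joint_torque': array([-3.54653821e-03, -5.28498673e+01, -1.27176426e+00, -1.53837276e+01,
       -5.26026764e-02,  1.94310982e-03,  5.56131602e-05]), 'tool_pos': array([ 0.27871151, -0.55874801,  0.20521688]), 'eef_rot': array([ 9.73338534e-01,  2.29371933e-01, -2.41240525e-04, -7.45760302e-04]), 'contact_force': array([ 0.41083343, -0.00871643, -0.60435653]), 'moment': array([ 0.03269885,  0.07644199, -0.00931938]), 'finger_force': 0.0, 'opening': 0.9984942898655906}
```

View pics/top0.png

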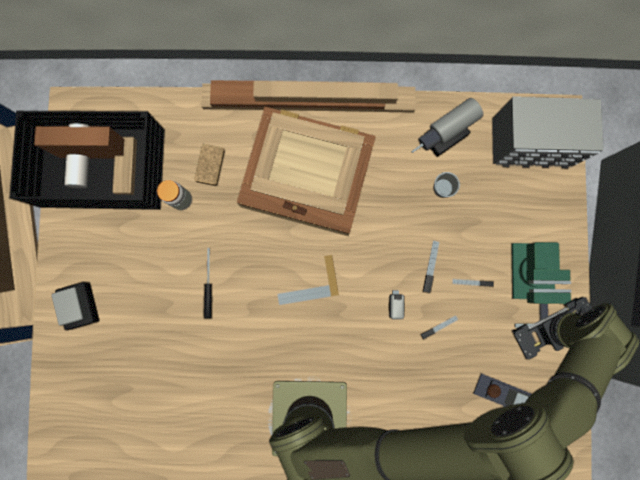

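View pics/side0.png

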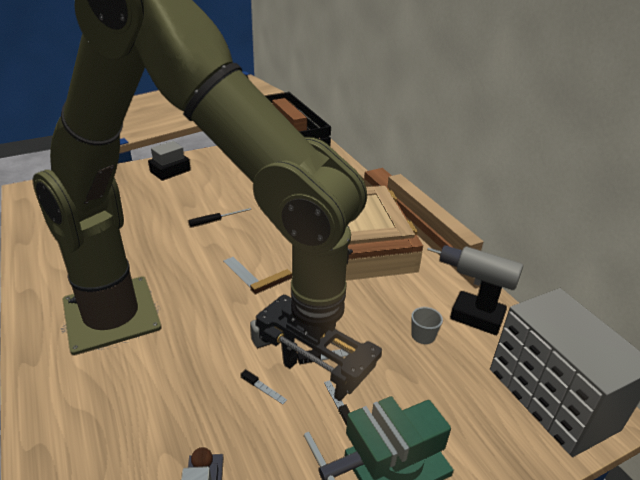

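The top view shows the cabinet at (308,170), with the button near (295,207) lying along the edge. There are three gauge look-alikes, at (430,266), (473,283) and (439,327). The one at (430,266) looks largest, so I'll enlarge and measure it.

```bash
cat > h.py <<'E'
import numpy as np,cv2
from scipy.spatial.transform import Rotation as R
from plant import r
def cast(name,uv,z,st=None):
    p=r.camera_params(name);K=np.array([[p['fx'],0,p['cx']],[0,p['fy'],p['cy']],[0,0,1]])
    d=cv2.undistortPoints(np.array(uv,float).reshape(-1,1,2),K,p['distortion']).reshape(-1,2)
    d=np.c_[d,np.ones(len(d))]
    if name=="wrist":
        st=st or r.get_state();T=np.eye(4);T[:3,:3]=R.from_quat(st['eef_rot']).as_matrix();T[:3,3]=st['tool_pos']
        T=T@p['hand_eye'];Q,o=T[:3,:3],T[:3,3]
    else: Q,o=R.from_quat(p['attitude']).as_matrix(),p['position']
    w=d@Q.T
    z=np.broadcast_to(z,len(w))
    return o+w*((z-o[2])/w[:,2])[:,None]
E
python3 - <<'E'
from h import *
im=cv2.imread("pics/top0.png")
a=cv2.resize(im[225:345,385:505],None,fx=3.3,fy=3.3,interpolation=cv2.INTER_CUBIC)
b=cv2.resize(im[100:240,235:380],(396,396),interpolation=cv2.INTER_CUBIC)
cv2.imwrite("pics/crop0.png",np.hstack([a,b]))
hsv=cv2.cvtColor(im,cv2.COLOR_BGR2HSV)
m=((hsv[...,1]<60)|(hsv[...,2]<70)).astype(np.uint8)
m[:, :385]=0;m[:225]=0;m[345:]=0;m[:,505:]=0
m=cv2.morphologyEx(m,cv2.MORPH_CLOSE,np.ones((3,3)))
for c in cv2.findContours(m,0,1)[0]:
    if cv2.contourArea(c)>30:
        b=cv2.boxPoints(cv2.minAreaRect(c)); print(np.round(b,1).tolist()); print(np.round(cast("top",b,0.01)[:,:2],3).tolist())
# cabinet top outline
m=((hsv[...,0]<14)&(hsv[...,1]>100)&(hsv[...,2]<170)).astype(np.uint8)
m[:105]=0;m[240:]=0;m[:,:235]=0;m[:,380:]=0
c=max(cv2.findContours(m,0,1)[0],key=cv2.contourArea)
b=cv2.boxPoints(cv2.minAreaRect(c));print(b.tolist(),np.round(cast("top",b,0.09)[:,:2],3).tolist())
m=(hsv[...,2]<75).astype(np.uint8);m[:190]=0;m[225:]=0;m[:,:270]=0;m[:,320:]=0
c=max(cv2.findContours(m,0,1)[0],key=cv2.contourArea)
b=cv2.boxPoints(cv2.minAreaRect(c));print(b.tolist(),np.round(cast("top",b,0.12)[:,:2],3).tolist())
E
```

```text
[[420.29998779296875, 333.79998779296875], [455.20001220703125, 314.5], [457.8999938964844, 319.5], [423.1000061035156, 338.79998779296875]]
[[0.237, -0.305], [0.292, -0.403], [0.278, -0.411], [0.223, -0.313]]
[[389.0, 290.0], [403.0, 290.0], [403.0, 318.0], [389.0, 318.0]]
[[0.358, -0.216], [0.359, -0.255], [0.28, -0.256], [0.28, -0.216]]
[[451.70001220703125, 283.70001220703125], [452.1000061035156, 278.0], [492.29998779296875, 280.70001220703125], [491.8999938964844, 286.3999938964844]]
[[0.379, -0.393], [0.395, -0.395], [0.389, -0.51], [0.373, -0.508]]
[[422.3999938964844, 290.8999938964844], [432.1000061035156, 239.60000610351562], [439.3999938964844, 241.0], [429.70001220703125, 292.29998779296875]]
[[0.357, -0.31], [0.503, -0.338], [0.499, -0.359], [0.353, -0.331]]
[[222.59506225585938, 199.5628662109375], [249.48098754882812, 99.4874267578125], [375.6018981933594, 133.37066650390625], [348.7159729003906, 233.44610595703125]] [[0.595, 0.248], [0.878, 0.184], [0.787, -0.167], [0.508, -0.097]]
[[311.0, 223.0], [311.0, 223.0], [310.0, 223.0], [310.0, 223.0]] [[0.531, 0.005], [0.531, 0.005], [0.531, 0.008], [0.531, 0.008]]
```

View pics/crop0.png

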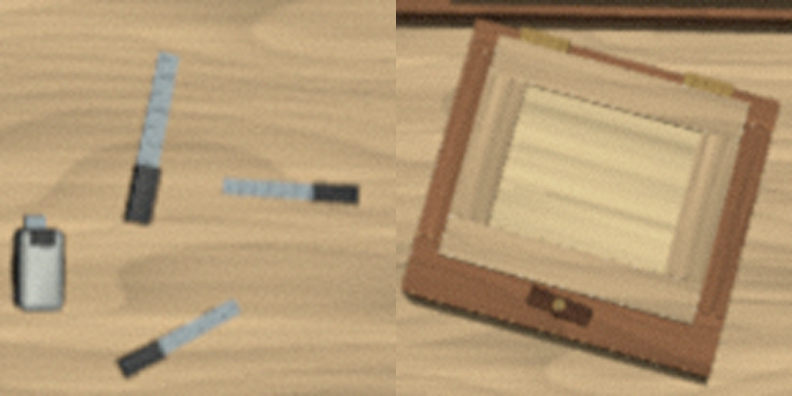

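Left crop: the gauge with its 50 mm handle at crop (142,195) and tip at (168,55) measures 149 mm, so it is the largest and matches the 150 mm description. The look-alikes at (473,283) and (439,327) are about 115 mm. The button's screw is at crop (559,305), which is (294.7,207.8) in the image.

Run:
```python
from h import *
f=lambda c:[235+(c[0]-396)/2.731,100+c[1]/2.829]
P=cast("top",[f(c) for c in[(404,289),(708,376),(480,20),(780,102),(559,305),(530,293),(590,318),(440,255),(692,322)]],[.09,.09,.09,.09,.121,.121,.121,.107,.107])
print(np.round(P,4)); 
for a,b in((1,0),(3,2)):
    d=P[a]-P[b];print(np.linalg.norm(d),np.degrees(np.arctan2(d[0],-d[1])))
for a,b in((0,2),(1,3)):
    d=P[b]-P[a];print(np.linalg.norm(d),np.degrees(np.arctan2(d[1],d[0])))
s=r.get_state();print(R.from_quat(s['eef_rot']).as_matrix().round(3))
```

```text
[[ 0.5884  0.2057  0.09  ]
 [ 0.5097 -0.0981  0.09  ]
 [ 0.8566  0.1379  0.09  ]
 [ 0.7793 -0.1674  0.09  ]
 [ 0.571   0.0492  0.121 ]
 [ 0.5819  0.0777  0.121 ]
 [ 0.5592  0.0187  0.121 ]
 [ 0.6191  0.1686  0.107 ]
 [ 0.5591 -0.081   0.107 ]]
0.3138743799694938 -14.531461221415237
0.3149389125563626 -14.217205722518083
0.27665354644696183 -14.194370953491758
0.27837670374712326 -14.414587590557979
[[ 0.895  0.447 -0.001]
 [ 0.447 -0.895  0.001]
 [-0.    -0.002 -1.   ]]
```

```bash
cat >> h.py <<'E'
def go(pos,yaw):
    """shift and turn (tool axes) to TCP pos with tool y at yaw (deg), pointing down"""
    s=r.get_state();A=R.from_quat(s['eef_rot']);y=np.radians(yaw)
    Y=np.array([np.cos(y),np.sin(y),0]);Z=np.array([0,0,-1.]);B=R.from_matrix(np.c_[np.cross(Y,Z),Y,Z])
    print('xyz',A.inv().apply(np.array(pos)-s['tool_pos']).round(4),'rot',(A.inv()*B).as_rotvec().round(4),'t',s['clock'],'pos',s['tool_pos'].round(4),'F',s['contact_force'].round(2),'op',round(s['opening'],3),'ff',round(s['finger_force'],2))
E
python3 -c "
from h import *
go([.571,.049,.25],-21)"
```

```text
xyz [ 0.5329 -0.4134 -0.0442] rot [-1.500e-03 -5.000e-04 -7.414e-01] t 0.1 pos [ 0.2787 -0.5587  0.2052] F [ 0.41 -0.01 -0.6 ] op 0.998 ff 0.0
```

>>> carry_out --plan '[{"rot":[0,0,-0.74],"xyz":[0.533,-0.413,-0.044],"grip":0},{"rot":[0,0,-0.74],"xyz":[0.533,-0.413,-0.044],"grip":0},{"rot":[0,0,-0.74],"xyz":[0.533,-0.413,-0.044],"grip":0},{"rot":[0,0,-0.74],"xyz":[0.533,-0.413,-0.044],"grip":0},{"rot":[0,0,-0.74],"xyz":[0.533,-0.413,-0.044],"grip":0},{"rot":[0,0,-0.74],"xyz":[0.533,-0.413,-0.044],"grip":0},{"rot":[0,0,-0.74],"xyz":[0.533,-0.413,-0.044],"grip":0},{"rot":[0,0,-0.74],"xyz":[0.533,-0.413,-0.044],"grip":0}]'

```text
clock: 0.77
tool_pos: [0.4235, -0.2577, 0.2276]
eef_rot: [0.825, 0.566, -0.0, -0.0]
contact_force: [1.4, -0.5, -0.4]
opening: 1.002
finger_force: 0.0
```

```bash
python3 -c "
from h import *
go([.571,.049,.25],-21)"
```

```text
xyz [ 0.3393  0.0272 -0.0224] rot [-0.0005 -0.0002 -0.0016] t 0.7667 pos [ 0.4235 -0.2577  0.2276] F [ 1.37 -0.47 -0.37] op 1.002 ff 0.0
```

>>> carry_out --plan '[{"rot":[0,0,0],"xyz":[0.339,0.027,-0.022],"grip":0},{"rot":[0,0,0],"xyz":[0.339,0.027,-0.022],"grip":0},{"rot":[0,0,0],"xyz":[0.339,0.027,-0.022],"grip":0},{"rot":[0,0,0],"xyz":[0.339,0.027,-0.022],"grip":0},{"rot":[0,0,0],"xyz":[0.339,0.027,-0.022],"grip":0},{"rot":[0,0,0],"xyz":[0.339,0.027,-0.022],"grip":0},{"rot":[0,0,0],"xyz":[0.339,0.027,-0.022],"grip":0},{"rot":[0,0,0],"xyz":[0.339,0.027,-0.022],"grip":0}]'

```text
clock: 1.43
tool_pos: [0.5675, 0.0421, 0.249]
eef_rot: [0.825, 0.566, -0.0, -0.0]
contact_force: [0.7, -0.7, 0.3]
opening: 0.999
finger_force: 0.0
```

>>> carry_out --plan '[{"rot":[0,0,0],"xyz":[0.01,0,0],"grip":0},{"rot":[0,0,0],"xyz":[0.01,0,0],"grip":0},{"rot":[0,0,0],"xyz":[0.01,0,0],"grip":150},{"rot":[0,0,0],"xyz":[0.01,0,0],"grip":150}]'

```text
clock: 1.77
tool_pos: [0.5701, 0.0471, 0.2486]
eef_rot: [0.825, 0.565, -0.001, 0.0]
contact_force: [-0.7, -0.8, -0.5]
opening: 0.869
finger_force: 0.0
```

```bash
python3 -c "
from h import *
go([.571,.049,.25],-21)
im=r.snapshot('wrist');cv2.imwrite('pics/w1.png',im[:,:,::-1])"
```

```text
xyz [ 0.0021  0.0002 -0.0014] rot [-0.0008  0.0026 -0.0039] t 1.7667 pos [0.5701 0.0471 0.2486] F [-0.66 -0.82 -0.45] op 0.869 ff 0.0
```

View pics/w1.png

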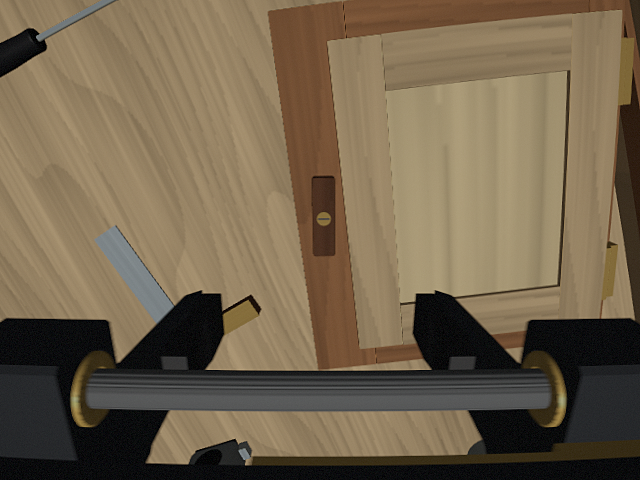

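The wrist view shows the button's screw at (323.5,219), with the bar spanning rows 177–255. The door's free edge runs from (329,42) to (360,348).

Run:
```python
from h import *
P=cast("wrist",[(323.5,219),(323,177),(324.5,255),(329,42),(360,348),(269,12),(318,368)],[.121,.121,.121,.107,.107,.09,.09])
print(P.round(4))
for a,b in((2,1),(4,3),(6,5)):
    d=P[b]-P[a];print(np.linalg.norm(d[:2]),np.degrees(np.arctan2(d[1],d[0])))
e=P[3]-P[4];e/=np.linalg.norm(e);n=np.array([e[1],-e[0],0]);print('door edge beyond pivot',n@(P[4]-P[0]),'ledge',n@(P[4]-P[6]))
```

```text
[[ 0.5745  0.0462  0.121 ]
 [ 0.5861  0.0772  0.121 ]
 [ 0.5645  0.0179  0.121 ]
 [ 0.6256  0.1669  0.107 ]
 [ 0.5611 -0.0826  0.107 ]
 [ 0.5919  0.2064  0.09  ]
 [ 0.5131 -0.0995  0.09  ]]
0.06309565412332842 70.03505201140231
0.2577216298731181 75.5077558420679
0.3159082094921275 75.54616549826764
door edge beyond pivot 0.01918852914069269 ledge 0.042227253813541754
```

```bash
python3 -c "
from h import *
go([.574,.047,.113],-20)"
```

```text
xyz [0.0018 0.0036 0.1357] rot [-0.0006  0.0024 -0.0221] t 1.8167 pos [0.5701 0.0469 0.2487] F [ 0.72 -0.56 -1.7 ] op 0.83 ff 0.0
```

>>> carry_out --plan '[{"rot":[0,0.002,-0.022],"xyz":[0.002,0.004,0.03],"grip":150},{"rot":[0,0.002,-0.022],"xyz":[0.002,0.004,0.06],"grip":150},{"rot":[0,0.002,-0.022],"xyz":[0.002,0.004,0.08],"grip":150},{"rot":[0,0.002,-0.022],"xyz":[0.002,0.004,0.1],"grip":150},{"rot":[0,0.002,-0.022],"xyz":[0.002,0.004,0.115],"grip":150},{"rot":[0,0.002,-0.022],"xyz":[0.002,0.004,0.126],"grip":150},{"rot":[0,0.002,-0.022],"xyz":[0.002,0.004,0.133],"grip":150},{"rot":[0,0.002,-0.022],"xyz":[0.002,0.004,0.1355],"grip":150}]' --squeeze 5

```text
clock: 2.48
tool_pos: [0.5748, 0.0488, 0.1129]
eef_rot: [0.819, 0.574, 0.0, -0.001]
contact_force: [0.2, 0.2, 0.3]
opening: 0.412
finger_force: 0.0
```

>>> carry_out --plan '[{"rot":[0,0,0],"xyz":[0,0,0],"grip":200},{"rot":[0,0,0],"xyz":[0,0,0],"grip":230},{"rot":[0,0,0],"xyz":[0,0,0],"grip":230},{"rot":[0,0,0],"xyz":[0,0,0],"grip":230},{"rot":[0,0,0],"xyz":[0,0,0],"grip":230},{"rot":[0,0,0],"xyz":[0,0,0],"grip":230},{"rot":[0,0,0],"xyz":[0,0,0],"grip":230},{"rot":[0,0,0],"xyz":[0,0,0],"grip":230}]' --squeeze 5

```text
clock: 3.15
tool_pos: [0.5754, 0.0501, 0.1137]
eef_rot: [0.818, 0.575, 0.001, -0.0]
contact_force: [0.6, -0.4, -0.1]
opening: 0.096
finger_force: 0.0
```

```bash
python3 -c "
from h import *
go([.574,.047,.113],-20)"
```

```text
xyz [-0.0034 -0.0003  0.0007] rot [ 0.0002 -0.002   0.0031] t 3.15 pos [0.5754 0.0501 0.1137] F [ 0.64 -0.42 -0.14] op 0.096 ff 0.0
```

```bash
python3 -c "
from h import *
go([.574,.047,.113],-20)
im=r.snapshot('wrist')[:,:,::-1];s=r.snapshot('side')[:,:,::-1];print(r.get_state()['finger_force'],r.get_state()['opening'])
cv2.imwrite('pics/w2.png',np.hstack([cv2.resize(im[60:460,140:500],(400,444)),cv2.resize(s[150:300,310:450],(400,444))]))"
```

```text
xyz [-0.0034 -0.0003  0.0007] rot [ 0.0002 -0.002   0.0031] t 3.15 pos [0.5754 0.0501 0.1137] F [ 0.64 -0.42 -0.14] op 0.096 ff 0.0
0.0 0.10085686119910965
```

View pics/w2.png

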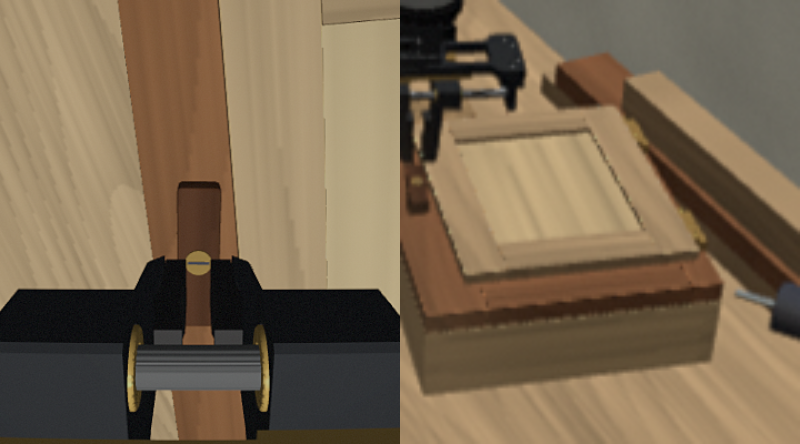

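Run:
```python
from h import *
p=r.camera_params('wrist');H=np.linalg.inv(p['hand_eye']);K=np.array([[p['fx'],0,p['cx']],[0,p['fy'],p['cy']],[0,0,1]])
pts=np.array([[x,0.0,z] for x in(-.009,0,.009) for z in(0,.01,-.019,-.03)])
c=pts@H[:3,:3].T+H[:3,3]
uv=cv2.projectPoints(c,np.zeros(3),np.zeros(3),K,p['distortion'])[0][:,0]
for a,b,q in zip(pts,uv,c):print(a,b.round(0),((b-[140,60])/.9).round(0),q[2].round(3))
p=r.camera_params('side');K=np.array([[p['fx'],0,p['cx']],[0,p['fy'],p['cy']],[0,0,1]])
Q=R.from_quat(p['attitude']).as_matrix()
s=r.get_state();print(s['tool_pos'])
for X in([.5754,.0501,.1137],[.5745,.047,.121],[.5645,.018,.121],[.5611,-.0826,.107],[.5131,-.0995,.09]):
    c=Q.T@(np.array(X)-p['position']);uv=cv2.projectPoints(c[None],np.zeros(3),np.zeros(3),K,p['distortion'])[0][0,0]
    print(X,uv.round(1),((uv-[310,150])*[400/140,2.96]+[400,0]).round(0))
```

```text
[-0.009  0.     0.   ] [317. 300.] [197. 267.] 0.195
[-0.009  0.     0.01 ] [317. 292.] [197. 258.] 0.205
[-0.009  0.    -0.019] [317. 318.] [197. 287.] 0.177
[-0.009  0.    -0.03 ] [317. 331.] [197. 301.] 0.167
[0. 0. 0.] [317. 283.] [197. 248.] 0.193
[0.   0.   0.01] [317. 276.] [197. 240.] 0.202
[ 0.     0.    -0.019] [317. 300.] [197. 267.] 0.174
[ 0.    0.   -0.03] [317. 311.] [197. 279.] 0.164
[0.009 0.    0.   ] [317. 266.] [197. 229.] 0.19
[0.009 0.    0.01 ] [317. 259.] [197. 221.] 0.2
[ 0.009  0.    -0.019] [317. 281.] [197. 246.] 0.172
[ 0.009  0.    -0.03 ] [317. 291.] [197. 257.] 0.161
[0.57534502 0.05007909 0.11365718]
[0.5754, 0.0501, 0.1137] [315.7 212.4] [416. 185.]
[0.5745, 0.047, 0.121] [316.  210.8] [417. 180.]
[0.5645, 0.018, 0.121] [317.3 217. ] [421. 198.]
[0.5611, -0.0826, 0.107] [333.  241.5] [466. 271.]
[0.5131, -0.0995, 0.09] [318.9 255.1] [426. 311.]
```

The fingers closed above the bar: in both views the tips sit above it, so the true tips lie well behind the nominal TCP. I'll feel for the bar's top with the fingers nearly shut.

>>> carry_out --plan '[{"rot":[0,0,0],"xyz":[-0.003,0,0.001],"grip":230},{"rot":[0,0,0],"xyz":[-0.003,0,0.002],"grip":230},{"rot":[0,0,0],"xyz":[-0.003,0,0.003],"grip":230},{"rot":[0,0,0],"xyz":[-0.003,0,0.004],"grip":230},{"rot":[0,0,0],"xyz":[-0.003,0,0.005],"grip":230},{"rot":[0,0,0],"xyz":[-0.003,0,0.005],"grip":230}]'

```text
clock: 3.75
tool_pos: [0.5742, 0.0473, 0.1084]
eef_rot: [0.818, 0.575, 0.001, -0.001]
contact_force: [0.8, -0.6, -0.6]
opening: 0.1
finger_force: 0.0
```

>>> carry_out --plan '[{"rot":[0,0,0],"xyz":[0,0,0.001],"grip":230},{"rot":[0,0,0],"xyz":[0,0,0.002],"grip":230},{"rot":[0,0,0],"xyz":[0,0,0.003],"grip":230},{"rot":[0,0,0],"xyz":[0,0,0.003],"grip":230}]'

```text
clock: 4.08
tool_pos: [0.5742, 0.0472, 0.1054]
eef_rot: [0.818, 0.575, 0.001, -0.001]
contact_force: [-0.1, -0.3, -0.1]
opening: 0.1
finger_force: 0.0
```

>>> carry_out --plan '[{"rot":[0,0,0],"xyz":[0,0,0.001],"grip":230},{"rot":[0,0,0],"xyz":[0,0,0.002],"grip":230},{"rot":[0,0,0],"xyz":[0,0,0.003],"grip":230},{"rot":[0,0,0],"xyz":[0,0,0.003],"grip":230}]'

```text
clock: 4.42
tool_pos: [0.5742, 0.0472, 0.1024]
eef_rot: [0.818, 0.575, 0.001, -0.001]
contact_force: [-0.4, -0.1, -0.4]
opening: 0.094
finger_force: 0.0
```

>>> carry_out --plan '[{"rot":[0,0,0],"xyz":[0,0,0.001],"grip":230},{"rot":[0,0,0],"xyz":[0,0,0.002],"grip":230},{"rot":[0,0,0],"xyz":[0,0,0.003],"grip":230},{"rot":[0,0,0],"xyz":[0,0,0.003],"grip":230}]'

```text
clock: 4.75
tool_pos: [0.5742, 0.0472, 0.0994]
eef_rot: [0.818, 0.575, 0.001, -0.001]
contact_force: [-0.7, 0.4, 0.7]
opening: 0.099
finger_force: 0.0
```

```bash
python3 -c "
from h import *
im=r.snapshot('wrist')[:,:,::-1];s=r.snapshot('side')[:,:,::-1]
cv2.imwrite('pics/w3.png',np.hstack([im[160:400,220:420].repeat(2,0).repeat(2,1),cv2.resize(s[170:250,290:356],(396,480),interpolation=cv2.INTER_CUBIC)]))"
```

```text
(no output)
```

View pics/w3.png

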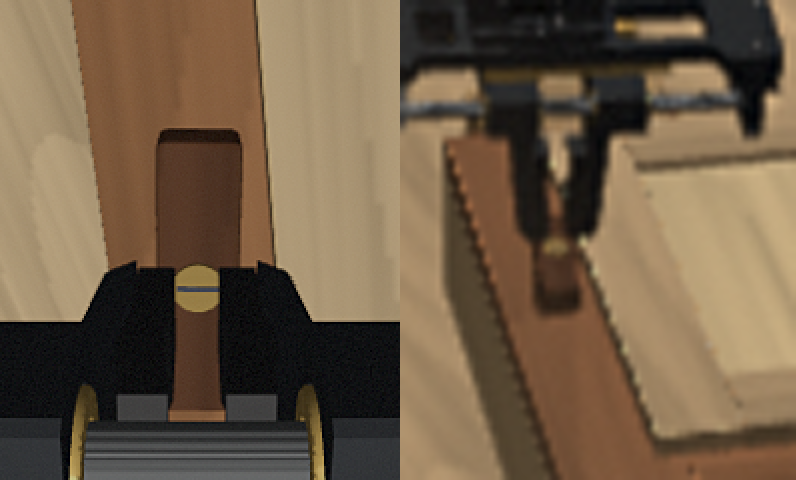

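Side crop: the tips at (535,235) are about level with the bar's top, and the screw is at (555,245). So the real tips lie about 20 mm or more behind the reported TCP. I'll keep feeling downwards.

>>> carry_out --plan '[{"rot":[0,0,0],"xyz":[0,0,0.001],"grip":230},{"rot":[0,0,0],"xyz":[0,0,0.002],"grip":230},{"rot":[0,0,0],"xyz":[0,0,0.002],"grip":230}]'

```text
clock: 5.1
tool_pos: [0.5742, 0.0473, 0.0974]
eef_rot: [0.818, 0.575, 0.001, -0.001]
contact_force: [0.2, -0.2, 0.4]
opening: 0.099
finger_force: 0.0
```

>>> carry_out --plan '[{"rot":[0,0,0],"xyz":[0,0,0.001],"grip":230},{"rot":[0,0,0],"xyz":[0,0,0.002],"grip":230},{"rot":[0,0,0],"xyz":[0,0,0.002],"grip":230}]'

```text
clock: 5.35
tool_pos: [0.5742, 0.0472, 0.0954]
eef_rot: [0.818, 0.575, 0.001, -0.001]
contact_force: [1.2, -1.1, -0.3]
opening: 0.095
finger_force: 0.0
```

>>> carry_out --plan '[{"rot":[0,0,0],"xyz":[0,0,0.001],"grip":230},{"rot":[0,0,0],"xyz":[0,0,0.002],"grip":230},{"rot":[0,0,0],"xyz":[0,0,0.002],"grip":230}]'

```text
clock: 5.6
tool_pos: [0.5742, 0.0473, 0.0934]
eef_rot: [0.818, 0.575, 0.001, -0.001]
contact_force: [0.6, 0.8, -0.0]
opening: 0.1
finger_force: 0.0
```

>>> carry_out --plan '[{"rot":[0,0,0],"xyz":[0,0,0.001],"grip":230},{"rot":[0,0,0],"xyz":[0,0,0.002],"grip":230},{"rot":[0,0,0],"xyz":[0,0,0.002],"grip":230}]'

```text
clock: 5.85
tool_pos: [0.5742, 0.0473, 0.0914]
eef_rot: [0.818, 0.575, 0.001, -0.001]
contact_force: [-0.4, 1.0, 0.0]
opening: 0.098
finger_force: 0.0
```

>>> carry_out --plan '[{"rot":[0,0,0],"xyz":[0,0,0.001],"grip":230},{"rot":[0,0,0],"xyz":[0,0,0.002],"grip":230},{"rot":[0,0,0],"xyz":[0,0,0.002],"grip":230}]'

```text
clock: 6.1
tool_pos: [0.5744, 0.0473, 0.0896]
eef_rot: [0.818, 0.575, 0.001, -0.001]
contact_force: [-0.6, -0.5, -0.5]
opening: 0.096
finger_force: 0.0
```

>>> carry_out --plan '[{"rot":[0,0,0],"xyz":[0,0,0.001],"grip":230},{"rot":[0,0,0],"xyz":[0,0,0.002],"grip":230},{"rot":[0,0,0],"xyz":[0,0,0.002],"grip":230}]'

```text
clock: 6.35
tool_pos: [0.5745, 0.0473, 0.0894]
eef_rot: [0.818, 0.575, 0.001, -0.0]
contact_force: [-3.2, -0.8, 13.8]
opening: 0.102
finger_force: 7.2
```

```bash
python3 -c "
from h import *
go([.574,.047,.113],-20)
im=r.snapshot('wrist')[:,:,::-1];s=r.snapshot('side')[:,:,::-1]
cv2.imwrite('pics/w4.png',np.hstack([im[160:400,220:420].repeat(2,0).repeat(2,1),cv2.resize(s[170:250,290:356],(396,480),interpolation=cv2.INTER_CUBIC)]))"
```

```text
xyz [-0.0004 -0.0003 -0.0236] rot [ 0.0011 -0.0018  0.003 ] t 6.35 pos [0.5745 0.0473 0.0894] F [-3.19 -0.78 13.85] op 0.102 ff 7.17
```

View pics/w4.png

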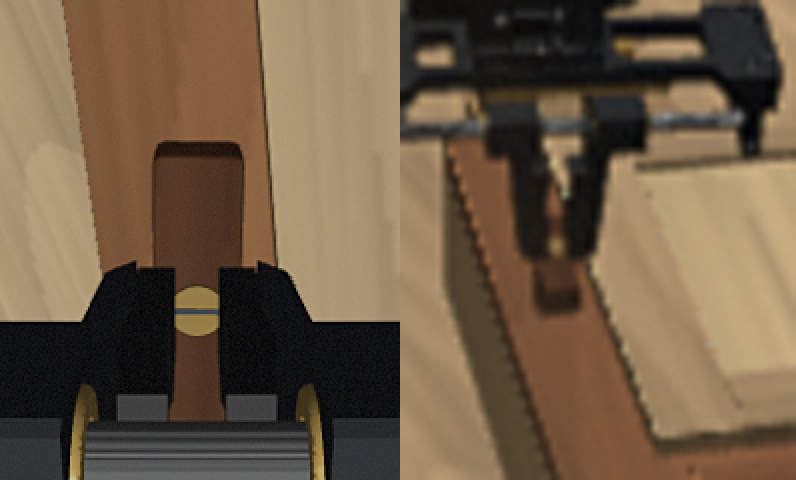

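Contact came at reported z=0.0896, so the real tips are about 31 mm behind the reported TCP along z; laterally they are centred on the screw. From here on, tip z = reported z + 0.031. I'll lift, open, descend astride the bar and grip lightly.

>>> carry_out --plan '[{"rot":[0,0,0],"xyz":[0,0,-0.008],"grip":150},{"rot":[0,0,0],"xyz":[0,0,-0.008],"grip":150},{"rot":[0,0,0],"xyz":[0,0,-0.008],"grip":150},{"rot":[0,0,0],"xyz":[0,0,-0.008],"grip":150},{"rot":[0,0,0],"xyz":[0,0,-0.008],"grip":150},{"rot":[0,0,0],"xyz":[0,0,-0.003],"grip":150},{"rot":[0,0,0],"xyz":[0,0,0.002],"grip":150},{"rot":[0,0,0],"xyz":[0,0,0.007],"grip":150}]'

```text
clock: 7.12
tool_pos: [0.5741, 0.0473, 0.0798]
eef_rot: [0.818, 0.575, 0.001, -0.001]
contact_force: [-0.2, 0.2, 0.5]
opening: 0.414
finger_force: 0.0
```

>>> carry_out --plan '[{"rot":[0,0,0],"xyz":[0,0,0],"grip":200},{"rot":[0,0,0],"xyz":[0,0,0],"grip":230},{"rot":[0,0,0],"xyz":[0,0,0],"grip":230},{"rot":[0,0,0],"xyz":[0,0,0],"grip":230},{"rot":[0,0,0],"xyz":[0,0,0],"grip":230}]' --squeeze 5

```text
clock: 7.53
tool_pos: [0.5745, 0.0473, 0.0806]
eef_rot: [0.818, 0.575, 0.001, -0.0]
contact_force: [1.1, 0.4, -4.0]
opening: 0.206
finger_force: 5.0
```

>>> carry_out --plan '[{"rot":[0,0,-0.1],"xyz":[0,0,0],"grip":230},{"rot":[0,0,-0.2],"xyz":[0,0,0],"grip":230},{"rot":[0,0,-0.3],"xyz":[0,0,0],"grip":230},{"rot":[0,0,-0.4],"xyz":[0,0,0],"grip":230},{"rot":[0,0,-0.5],"xyz":[0,0,0],"grip":230},{"rot":[0,0,-0.6],"xyz":[0,0,0],"grip":230},{"rot":[0,0,-0.7],"xyz":[0,0,0],"grip":230},{"rot":[0,0,-0.8],"xyz":[0,0,0],"grip":230}]'

```text
clock: 8.2
tool_pos: [0.5745, 0.0473, 0.0806]
eef_rot: [0.528, 0.849, 0.001, -0.0]
contact_force: [0.3, 0.3, -2.4]
opening: 0.209
finger_force: 5.0
```

>>> carry_out --plan '[{"rot":[0,0,-0.1],"xyz":[0,0,0],"grip":230},{"rot":[0,0,-0.2],"xyz":[0,0,0],"grip":230},{"rot":[0,0,-0.3],"xyz":[0,0,0],"grip":230},{"rot":[0,0,-0.4],"xyz":[0,0,0],"grip":230},{"rot":[0,0,-0.5],"xyz":[0,0,0],"grip":230},{"rot":[0,0,-0.6],"xyz":[0,0,0],"grip":230},{"rot":[0,0,-0.7],"xyz":[0,0,0],"grip":230},{"rot":[0,0,-0.8],"xyz":[0,0,0],"grip":230}]'

```text
clock: 8.87
tool_pos: [0.5744, 0.0472, 0.0806]
eef_rot: [0.155, 0.988, 0.001, 0.0]
contact_force: [0.9, 1.4, -3.6]
opening: 0.206
finger_force: 5.0
```

>>> carry_out --plan '[{"rot":[0,0,0],"xyz":[0,0,0],"grip":230},{"rot":[0,0,0],"xyz":[0,0,0],"grip":150},{"rot":[0,0,0],"xyz":[0,0,0],"grip":150},{"rot":[0,0,0],"xyz":[0,0,0],"grip":150},{"rot":[0,0,0],"xyz":[0,0,-0.02],"grip":150},{"rot":[0,0,0],"xyz":[0,0,-0.06],"grip":150},{"rot":[0,0,0],"xyz":[0,0,-0.1],"grip":150},{"rot":[0,0,0],"xyz":[0,0,-0.14],"grip":100}]'

```text
clock: 9.53
tool_pos: [0.5736, 0.0471, 0.2222]
eef_rot: [0.158, 0.987, 0.001, -0.0]
contact_force: [0.8, 0.2, 0.3]
opening: 0.46
finger_force: 0.0
```

```bash
python3 -c "
from h import *
go([.3795,-.325,.20],80)
im=r.snapshot('top')[:,:,::-1];w=r.snapshot('wrist')[:,:,::-1];cv2.imwrite('pics/w5.png',np.hstack([cv2.resize(im[100:240,235:380],(400,440),interpolation=cv2.INTER_CUBIC),cv2.resize(w[:,60:580],(400,440))]))
go([.3795,-.325,.20],80)"
```

```text
xyz [ 0.0683 -0.4142  0.0216] rot [ 0.0016 -0.0009 -0.1428] t 9.5333 pos [0.5736 0.0471 0.2222] F [0.83 0.23 0.26] op 0.46 ff 0.0
xyz [ 0.0717 -0.418   0.0229] rot [ 0.0079  0.0111 -0.1435] t 9.6333 pos [0.578  0.0495 0.2273] F [ 0.03 -0.42  0.25] op 0.555 ff 0.0
```

View pics/w5.png

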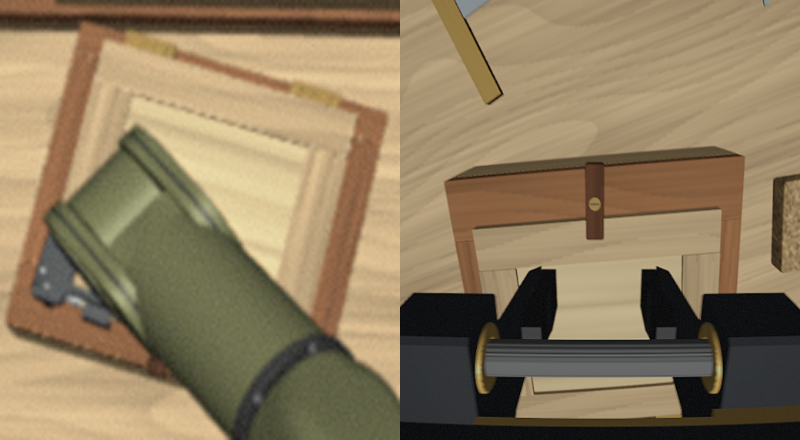

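The turnbutton now lies square across the door edge: top view, bar hidden by the arm; wrist view, bar from (595,165) to (595,238), over the door. Next is the gauge, approached with the camera on the blade side.

```bash
python3 -c "
from h import *
print(r.get_state()['q'].round(2))
go([.43,-.335,.20],-101)"
```

```text
[ 0.32  0.71 -0.86  1.67  0.62  1.03  0.5 ]
xyz [ 0.0206 -0.4117  0.0235] rot [ 0.0166 -0.0121  3.0155] t 9.6333 pos [0.578  0.0495 0.2273] F [ 0.03 -0.42  0.25] op 0.555 ff 0.0
```

>>> carry_out --plan '[{"rot":[0,0,2.9],"xyz":[0.021,-0.412,0.0],"grip":60},{"rot":[0,0,2.9],"xyz":[0.021,-0.412,0.0],"grip":60},{"rot":[0,0,2.9],"xyz":[0.021,-0.412,0.0],"grip":60},{"rot":[0,0,2.9],"xyz":[0.021,-0.412,0.0],"grip":60},{"rot":[0,0,2.9],"xyz":[0.021,-0.412,0.0],"grip":60},{"rot":[0,0,2.9],"xyz":[0.021,-0.412,0.0],"grip":60},{"rot":[0,0,2.9],"xyz":[0.021,-0.412,0.0],"grip":60},{"rot":[0,0,2.9],"xyz":[0.021,-0.412,0.0],"grip":60}]'

```text
clock: 10.3
tool_pos: [0.453, -0.2658, 0.2198]
eef_rot: [0.615, 0.789, 0.001, -0.0]
contact_force: [0.8, 0.1, -0.4]
opening: 0.767
finger_force: 0.0
```

```bash
python3 -c "
from h import *
print(r.get_state()['q'].round(2))
go([.43,-.335,.20],-101)"
```

```text
[ 0.83  0.6  -0.63  1.83  0.45  0.86  0.23]
xyz [-0.0615 -0.0392  0.0197] rot [-9.0000e-04 -1.4000e-03  2.0096e+00] t 10.3 pos [ 0.453  -0.2658  0.2198] F [ 0.77  0.12 -0.35] op 0.767 ff 0.0
```

>>> carry_out --plan '[{"rot":[0,0,2.01],"xyz":[-0.0615,-0.039,0.02],"grip":60},{"rot":[0,0,2.01],"xyz":[-0.0615,-0.039,0.02],"grip":60},{"rot":[0,0,2.01],"xyz":[-0.0615,-0.039,0.02],"grip":60},{"rot":[0,0,2.01],"xyz":[-0.0615,-0.039,0.02],"grip":60},{"rot":[0,0,2.01],"xyz":[-0.0615,-0.039,0.02],"grip":60},{"rot":[0,0,2.01],"xyz":[-0.0615,-0.039,0.02],"grip":60},{"rot":[0,0,2.01],"xyz":[-0.0615,-0.039,0.02],"grip":60},{"rot":[0,0,2.01],"xyz":[-0.0615,-0.039,0.02],"grip":60}]'

```text
clock: 10.97
tool_pos: [0.4318, -0.3331, 0.1995]
eef_rot: [0.918, 0.397, 0.0, -0.001]
contact_force: [-0.5, 0.4, -0.4]
opening: 0.768
finger_force: 0.0
```

```bash
python3 -c "
from h import *
go([.43,-.335,.20],-101)"
```

```text
xyz [-0.0026 -0.     -0.0005] rot [-1.7000e-03 -7.0000e-04  1.0096e+00] t 10.9667 pos [ 0.4318 -0.3331  0.1995] F [-0.52  0.41 -0.41] op 0.768 ff 0.0
```

>>> carry_out --plan '[{"rot":[0,0,1.01],"xyz":[0,0,0],"grip":60},{"rot":[0,0,1.01],"xyz":[0,0,0],"grip":60},{"rot":[0,0,1.01],"xyz":[0,0,0],"grip":60},{"rot":[0,0,1.01],"xyz":[0,0,0],"grip":60},{"rot":[0,0,1.01],"xyz":[0,0,0],"grip":60},{"rot":[0,0,1.01],"xyz":[0,0,0],"grip":60},{"rot":[0,0,1.01],"xyz":[0,0,0],"grip":60},{"rot":[0,0,1.01],"xyz":[0,0,0],"grip":60}]'

```text
clock: 11.63
tool_pos: [0.4319, -0.3331, 0.1996]
eef_rot: [0.996, -0.091, -0.0, -0.001]
contact_force: [0.0, 0.5, -0.7]
opening: 0.762
finger_force: 0.0
```

>>> carry_out --plan '[{"rot":[0,0,0.01],"xyz":[0,0,0],"grip":60},{"rot":[0,0,0.01],"xyz":[0,0,0],"grip":60},{"rot":[0,0,0.01],"xyz":[0,0,0],"grip":60}]'

```text
clock: 11.88
tool_pos: [0.432, -0.3331, 0.1997]
eef_rot: [0.996, -0.091, 0.0, -0.001]
contact_force: [-0.2, 0.6, -0.5]
opening: 0.76
finger_force: 0.0
```

Run:
```python
from h import *
go([.3795,-.325,.20],-101)
st=r.get_state();im=r.snapshot('wrist')[:,:,::-1].copy()
cv2.imwrite('pics/w6.png',im)
hsv=cv2.cvtColor(im,cv2.COLOR_BGR2HSV)
s=((hsv[...,1]<60)&(hsv[...,2]>90)).astype(np.uint8);s[300:]=0
for c in cv2.findContours(s,0,1)[0]:
    if cv2.contourArea(c)>300:
        b=cv2.boxPoints(cv2.minAreaRect(c));print('steel',b.round().tolist(),cast('wrist',b,.005,st)[:,:2].round(4).tolist())
```

```text
xyz [-0.0531  0.0016 -0.0003] rot [-0.0019  0.0001  0.0097] t 11.8833 pos [ 0.432  -0.3331  0.1997] F [-0.15  0.57 -0.48] op 0.76 ff 0.0
steel [[392.0, 226.0], [473.0, 217.0], [474.0, 232.0], [394.0, 241.0]] [[0.3977, -0.3988], [0.3919, -0.4772], [0.3765, -0.4776], [0.3823, -0.3984]]
steel [[314.0, 232.0], [316.0, 124.0], [336.0, 124.0], [335.0, 232.0]] [[0.4051, -0.3235], [0.5042, -0.3438], [0.5006, -0.3618], [0.4012, -0.3429]]
```

View pics/w6.png

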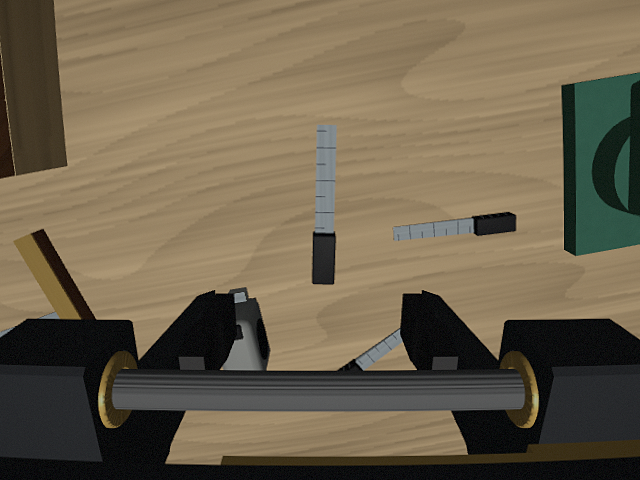

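The wrist view shows the chosen gauge with its tip at (326,124) and handle at (324,258), direction −11.2°. It is clearly larger than the one at (455,228).

```bash
python3 -c "
from h import *
go([.3876,-.3295,-.026],-101.2)"
```

```text
xyz [-0.0444  0.0049  0.2257] rot [-0.002  -0.0001  0.0126] t 11.9333 pos [ 0.432  -0.3331  0.1997] F [-0.58 -0.48  0.51] op 0.766 ff 0.0
```

>>> carry_out --plan '[{"rot":[0,0,0.0126],"xyz":[-0.0444,0.005,0.02],"grip":130},{"rot":[0,0,0.0126],"xyz":[-0.0444,0.005,0.03],"grip":130},{"rot":[0,0,0.0126],"xyz":[-0.0444,0.005,0.06],"grip":130},{"rot":[0,0,0.0126],"xyz":[-0.0444,0.005,0.09],"grip":130},{"rot":[0,0,0.0126],"xyz":[-0.0444,0.005,0.12],"grip":130},{"rot":[0,0,0.0126],"xyz":[-0.0444,0.005,0.15],"grip":130},{"rot":[0,0,0.0126],"xyz":[-0.0444,0.005,0.17],"grip":130},{"rot":[0,0,0.0126],"xyz":[-0.0444,0.005,0.18],"grip":130}]'

```text
clock: 12.6
tool_pos: [0.3868, -0.3288, 0.0174]
eef_rot: [0.995, -0.098, -0.001, -0.002]
contact_force: [-0.5, 0.4, 0.2]
opening: 0.49
finger_force: 0.0
```

Run:
```python
from h import *
go([.3876,-.3295,-.026],-101.2)
st=r.get_state();im=r.snapshot('wrist')[:,:,::-1].copy()
hsv=cv2.cvtColor(im,cv2.COLOR_BGR2HSV)
s=((hsv[...,1]<60)&(hsv[...,2]>90)).astype(np.uint8);s[300:]=0
for c in cv2.findContours(s,0,1)[0]:
    if cv2.contourArea(c)>300:
        b=cv2.boxPoints(cv2.minAreaRect(c));print('steel',b.round().tolist(),cast('wrist',b,.005,st)[:,:2].round(4).tolist())
```

```text
xyz [0.0011 0.0007 0.0434] rot [-0.004   0.0025 -0.001 ] t 12.6 pos [ 0.3868 -0.3288  0.0174] F [-0.54  0.37  0.17] op 0.49 ff 0.0
steel [[450.0, 227.0], [607.0, 208.0], [611.0, 238.0], [453.0, 256.0]] [[0.3988, -0.3978], [0.3928, -0.4778], [0.3768, -0.4798], [0.3831, -0.398]]
steel [[302.0, 241.0], [302.0, 21.0], [342.0, 21.0], [342.0, 241.0]] [[0.4056, -0.3241], [0.5035, -0.3447], [0.5001, -0.3617], [0.4018, -0.3438]]
```

>>> carry_out --plan '[{"rot":[-0.002,0,0],"xyz":[0.001,0.001,0.015],"grip":130},{"rot":[-0.002,0,0],"xyz":[0.001,0.001,0.028],"grip":130},{"rot":[-0.002,0,0],"xyz":[0.001,0.001,0.036],"grip":130},{"rot":[-0.002,0,0],"xyz":[0.001,0.001,0.041],"grip":130},{"rot":[-0.002,0,0],"xyz":[0.001,0.001,0.043],"grip":130},{"rot":[-0.002,0,0],"xyz":[0.001,0.001,0.043],"grip":130}]'

```text
clock: 13.15
tool_pos: [0.3887, -0.3309, -0.0229]
eef_rot: [0.995, -0.099, 0.0, 0.0]
contact_force: [-0.2, -0.0, -0.6]
opening: 0.49
finger_force: 0.0
```

>>> carry_out --plan '[{"rot":[0,0,0],"xyz":[0,0,0],"grip":200},{"rot":[0,0,0],"xyz":[0,0,0],"grip":240},{"rot":[0,0,0],"xyz":[0,0,0],"grip":240},{"rot":[0,0,0],"xyz":[0,0,0],"grip":240},{"rot":[0,0,0],"xyz":[0,0,0],"grip":240},{"rot":[0,0,0],"xyz":[0,0,0],"grip":240},{"rot":[0,0,0],"xyz":[0,0,0],"grip":240}]' --squeeze 40

```text
clock: 13.73
tool_pos: [0.3888, -0.3309, -0.0227]
eef_rot: [0.995, -0.099, 0.0, 0.0]
contact_force: [0.4, 0.3, 5.6]
opening: 0.247
finger_force: 40.0
```

The gauge is gripped at 21.7 mm opening, and its underside sits 22.7 mm above the reported TCP z. I'll lift it and carry it to the cabinet, to a point 70 mm to the right of the button.

>>> carry_out --plan '[{"rot":[0,0,0],"xyz":[0,0,-0.01],"grip":240},{"rot":[0,0,0],"xyz":[0,0,-0.025],"grip":240},{"rot":[0,0,0],"xyz":[0,0,-0.05],"grip":240},{"rot":[0,0,0],"xyz":[0,0,-0.08],"grip":240},{"rot":[0,0,0],"xyz":[0,0,-0.11],"grip":240},{"rot":[0,0,0],"xyz":[0,0,-0.135],"grip":240},{"rot":[0,0,0],"xyz":[0,0,-0.145],"grip":240},{"rot":[0,0,0],"xyz":[0,0,-0.145],"grip":240}]'

```text
clock: 14.4
tool_pos: [0.3895, -0.3317, 0.124]
eef_rot: [0.995, -0.099, 0.002, 0.001]
contact_force: [0.8, 0.3, -2.0]
opening: 0.242
finger_force: 40.0
```

```bash
python3 -c "
from h import *
go([.4444,.008,.12],-104.5)"
```

```text
xyz [-0.0131 -0.3439  0.0032] rot [ 0.0019 -0.0045  0.055 ] t 14.4 pos [ 0.3895 -0.3317  0.124 ] F [ 0.82  0.26 -2.  ] op 0.242 ff 40.0
```

>>> carry_out --plan '[{"rot":[0,0,0.01],"xyz":[0,-0.015,0],"grip":240},{"rot":[0,0,0.02],"xyz":[-0.002,-0.04,0],"grip":240},{"rot":[0,0,0.03],"xyz":[-0.004,-0.07,0],"grip":240},{"rot":[0,0,0.04],"xyz":[-0.006,-0.105,0],"grip":240},{"rot":[0,0,0.055],"xyz":[-0.008,-0.14,0],"grip":240},{"rot":[0,0,0.055],"xyz":[-0.01,-0.175,0],"grip":240},{"rot":[0,0,0.055],"xyz":[-0.012,-0.21,0],"grip":240},{"rot":[0,0,0.055],"xyz":[-0.013,-0.24,0],"grip":240}]'

```text
clock: 15.07
tool_pos: [0.4216, -0.0903, 0.1203]
eef_rot: [0.992, -0.125, -0.002, -0.0]
contact_force: [0.3, -0.2, -1.6]
opening: 0.244
finger_force: 40.0
```

>>> carry_out --plan '[{"rot":[0,0,0],"xyz":[0.005,-0.03,0],"grip":240},{"rot":[0,0,0],"xyz":[0.005,-0.06,0],"grip":240},{"rot":[0,0,0],"xyz":[0.005,-0.085,0],"grip":240},{"rot":[0,0,0],"xyz":[0.005,-0.1,0],"grip":240},{"rot":[0,0,0],"xyz":[0.005,-0.104,0],"grip":240},{"rot":[0,0,0],"xyz":[0.005,-0.104,0],"grip":240},{"rot":[0,0,0],"xyz":[0.005,-0.104,0],"grip":240}]'

```text
clock: 15.65
tool_pos: [0.4527, 0.0053, 0.121]
eef_rot: [0.992, -0.127, -0.001, 0.001]
contact_force: [0.3, 0.3, -1.6]
opening: 0.244
finger_force: 40.0
```

Run:
```python
from h import *
go([.4444,.008,.0693],-104.5)
st=r.get_state();im=r.snapshot('wrist')[:,:,::-1].copy()
cv2.imwrite('pics/w7.png',im)
```

```text
xyz [-0.0086 -0.0006  0.0517] rot [ 0.0018  0.0015 -0.0007] t 15.65 pos [0.4527 0.0053 0.121 ] F [ 0.31  0.29 -1.61] op 0.244 ff 40.0
```

View pics/w7.png

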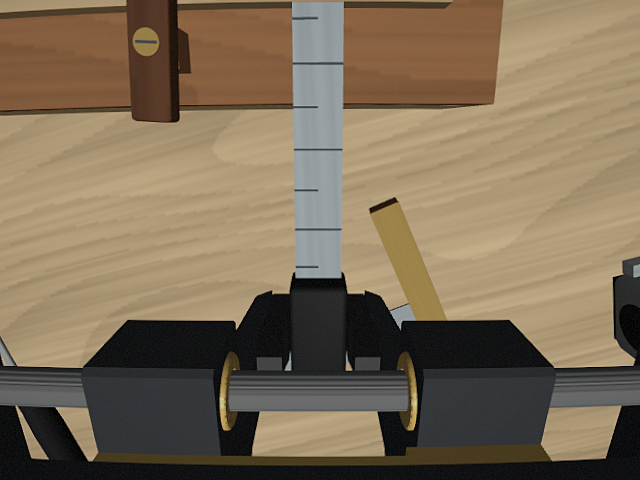

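The last permitted view shows the blade straight along the tool x axis, with its root at (318,278). The frame's near edge runs from (200,110) to (495,103), and the button at (145,40) is well to the left. Casting these gives:

Run:
```python
from h import *
st=r.get_state()
P=cast('wrist',[(318.5,278),(318,2),(318,278),(0,115),(495,103),(146,41)],[.153,.1475,.153,.09,.09,.121],st);print(P.round(4))
d=P[1]-P[2];print('blade',np.degrees(np.arctan2(d[1],d[0])))
d=P[3]-P[4];print('edge',np.degrees(np.arctan2(d[1],d[0])))
t=st['tool_pos'];c=np.array([.968,-.2504]);print('root ahead of TCP',(P[0]-t)[:2]@c)
# frame near edge -> door edge 42mm beyond, using line
n=np.array([-d[1],d[0]])/np.hypot(*d[:2]);n=n if n[0]>0 else -n
print('TCP to frame edge along x',n@(P[3]-t)[:2],'to pivot',n@(P[5]-t)[:2], 'lateral from pivot',(t-P[5])[:2]@np.array([n[1],-n[0]]))
```

```text
[[ 0.468   0.0008  0.153 ]
 [ 0.5643 -0.0241  0.1475]
 [ 0.468   0.001   0.153 ]
 [ 0.5729  0.1454  0.09  ]
 [ 0.5123 -0.1031  0.09  ]
 [ 0.5756  0.0469  0.121 ]]
blade -14.62132751545583
edge 76.29694413839238
root ahead of TCP 0.01567773148332975
TCP to frame edge along x 0.08342340242691162 to pivot 0.10933905650750207 lateral from pivot 0.06995367210054182
```

>>> carry_out --plan '[{"rot":[0,0,0],"xyz":[-0.004,0,0.005],"grip":240},{"rot":[0,0,0],"xyz":[-0.004,0,0.017],"grip":240},{"rot":[0,0,0],"xyz":[-0.004,0,0.03],"grip":240},{"rot":[0,0,0],"xyz":[-0.004,0,0.041],"grip":240},{"rot":[0,0,0],"xyz":[-0.004,0,0.047],"grip":240},{"rot":[0,0,0],"xyz":[-0.004,0,0.05],"grip":240},{"rot":[0,0,0],"xyz":[-0.004,0,0.05],"grip":240},{"rot":[0,0,0],"xyz":[-0.004,0,0.05],"grip":240}]'

```text
clock: 16.37
tool_pos: [0.4499, 0.0071, 0.0719]
eef_rot: [0.992, -0.126, 0.0, 0.0]
contact_force: [-0.6, -0.2, -1.0]
opening: 0.245
finger_force: 40.0
```

>>> carry_out --plan '[{"rot":[0,0,0],"xyz":[0,0,0.001],"grip":240},{"rot":[0,0,0],"xyz":[0,0,0.002],"grip":240},{"rot":[0,0,0],"xyz":[0,0,0.002],"grip":240},{"rot":[0,0,0],"xyz":[0,0,0.002],"grip":240}]'

```text
clock: 16.7
tool_pos: [0.4501, 0.0076, 0.07]
eef_rot: [0.992, -0.126, 0.0, 0.0]
contact_force: [-0.0, 0.1, -1.3]
opening: 0.243
finger_force: 40.0
```

```bash
python3 -c "
from h import *
go([.4488,.0063,.0673],-104.5)"
```

```text
xyz [-0.0009  0.0015  0.0027] rot [-0.0001 -0.0008  0.0003] t 16.7 pos [0.4501 0.0076 0.07  ] F [-0.03  0.06 -1.27] op 0.243 ff 40.0
```

>>> carry_out --plan '[{"rot":[0,0,0],"xyz":[0,0,0.001],"grip":240},{"rot":[0,0,0],"xyz":[0,0,0.001],"grip":240},{"rot":[0,0,0],"xyz":[0,0,0.001],"grip":240}]'

```text
clock: 16.95
tool_pos: [0.4499, 0.0075, 0.0688]
eef_rot: [0.992, -0.126, 0.0, 0.0]
contact_force: [-0.6, 0.5, -1.1]
opening: 0.247
finger_force: 40.0
```

>>> carry_out --plan '[{"rot":[0,0,0],"xyz":[0,0,0.001],"grip":240},{"rot":[0,0,0],"xyz":[0,0,0.001],"grip":240},{"rot":[0,0,0],"xyz":[0,0,0.001],"grip":240}]'

```text
clock: 17.2
tool_pos: [0.4498, 0.0075, 0.0677]
eef_rot: [0.992, -0.126, 0.0, 0.0]
contact_force: [-0.2, -0.1, -1.4]
opening: 0.245
finger_force: 40.0
```

>>> carry_out --plan '[{"rot":[0,0,0],"xyz":[0,0,0.001],"grip":240},{"rot":[0,0,0],"xyz":[0,0,0.001],"grip":240},{"rot":[0,0,0],"xyz":[0,0,0.001],"grip":240}]'

```text
clock: 17.45
tool_pos: [0.4499, 0.0075, 0.0668]
eef_rot: [0.992, -0.126, 0.0, 0.0]
contact_force: [0.6, 0.1, -0.3]
opening: 0.246
finger_force: 40.0
```

>>> carry_out --plan '[{"rot":[0,0,0],"xyz":[0,0,0.0005],"grip":240},{"rot":[0,0,0],"xyz":[0,0,0.0005],"grip":240},{"rot":[0,0,0],"xyz":[0,0,0.0005],"grip":240}]'

```text
clock: 17.7
tool_pos: [0.4498, 0.0076, 0.0663]
eef_rot: [0.992, -0.126, 0.0, 0.0]
contact_force: [-0.6, 0.4, -0.3]
opening: 0.245
finger_force: 40.0
```

```bash
python3 -c "
from h import *
print(r.get_state()['moment'].round(2))
go([.4488,.0063,.0673],-104.5)"
```

```text
[ 0.04  0.02 -0.  ]
xyz [-0.0007  0.0015 -0.001 ] rot [ 0.     -0.0003  0.0003] t 17.7 pos [0.4498 0.0076 0.0663] F [-0.58  0.39 -0.28] op 0.245 ff 40.0
```

>>> carry_out --plan '[{"rot":[0,0,0],"xyz":[0,0,0.0007],"grip":240},{"rot":[0,0,0],"xyz":[0,0,0.0007],"grip":240},{"rot":[0,0,0],"xyz":[0,0,0.0007],"grip":240}]'

```text
clock: 17.95
tool_pos: [0.4497, 0.0076, 0.0656]
eef_rot: [0.992, -0.126, 0.0, 0.0]
contact_force: [-1.1, 0.8, 1.4]
opening: 0.244
finger_force: 40.0
```

```bash
python3 -c "
from h import *
print(r.get_state()['moment'].round(2))
go([.4488,.0063,.0673],-104.5)"
```

```text
[0.07 0.1  0.01]
xyz [-0.0006  0.0015 -0.0017] rot [ 0.0001 -0.0001  0.0004] t 17.95 pos [0.4497 0.0076 0.0656] F [-1.06  0.81  1.4 ] op 0.244 ff 40.0
```

It rests lightly on the ledge, with about 2.8 N of load. The tip is about 14 mm short of the door edge, so I'll slide it in.

>>> carry_out --plan '[{"rot":[0,0,0],"xyz":[0.003,0,0],"grip":240},{"rot":[0,0,0],"xyz":[0.007,0,0],"grip":240},{"rot":[0,0,0],"xyz":[0.011,0,0],"grip":240},{"rot":[0,0,0],"xyz":[0.015,0,0],"grip":240},{"rot":[0,0,0],"xyz":[0.018,0,0],"grip":240},{"rot":[0,0,0],"xyz":[0.02,0,0],"grip":240}]'

```text
clock: 18.45
tool_pos: [0.4697, 0.0024, 0.0656]
eef_rot: [0.992, -0.126, 0.0, 0.0]
contact_force: [-2.7, 1.6, 3.2]
opening: 0.239
finger_force: 40.0
```

>>> carry_out --plan '[{"rot":[0,0,0],"xyz":[0.002,0,0],"grip":240},{"rot":[0,0,0],"xyz":[0.004,0,0],"grip":240},{"rot":[0,0,0],"xyz":[0.006,0,0],"grip":240},{"rot":[0,0,0],"xyz":[0.008,0,0],"grip":240},{"rot":[0,0,0],"xyz":[0.01,0,0],"grip":240},{"rot":[0,0,0],"xyz":[0.012,0,0],"grip":240}]'

```text
clock: 18.95
tool_pos: [0.4807, -0.0004, 0.0657]
eef_rot: [0.992, -0.126, -0.0, 0.0]
contact_force: [-4.5, 1.2, 5.8]
opening: 0.241
finger_force: 40.0
```

```bash
python3 -c "
from h import *
s=r.get_state();print(s['contact_force'][:2]@[.968,-.2504],s['moment'].round(2))
go([.4488,.0063,.0673],-104.5)"
```

```text
-4.626830044244105 [ 0.15  0.56 -0.01]
xyz [-0.0325  0.0014 -0.0016] rot [0.0001 0.0003 0.0004] t 18.95 pos [ 4.807e-01 -4.000e-04  6.570e-02] F [-4.48  1.16  5.78] op 0.241 ff 40.0
```

>>> carry_out --plan '[{"rot":[0,0,0],"xyz":[0,0,-0.0007],"grip":240},{"rot":[0,0,0],"xyz":[0.002,0,-0.0007],"grip":240},{"rot":[0,0,0],"xyz":[0.004,0,-0.0007],"grip":240},{"rot":[0,0,0],"xyz":[0.004,0,-0.0007],"grip":240}]'

```text
clock: 19.28
tool_pos: [0.4856, -0.0016, 0.0663]
eef_rot: [0.992, -0.126, 0.001, 0.0]
contact_force: [-3.2, -0.1, 2.8]
opening: 0.244
finger_force: 40.0
```

>>> carry_out --plan '[{"rot":[0,0,0],"xyz":[0.001,0,0],"grip":240},{"rot":[0,0,0],"xyz":[0.002,0,0],"grip":240},{"rot":[0,0,0],"xyz":[0.004,0,0],"grip":240},{"rot":[0,0,0],"xyz":[0.004,0,0],"grip":240}]'

```text
clock: 19.62
tool_pos: [0.489, -0.0026, 0.0663]
eef_rot: [0.992, -0.126, 0.0, 0.0]
contact_force: [-2.5, 1.1, 4.5]
opening: 0.245
finger_force: 40.0
```

>>> carry_out --plan '[{"rot":[0,0,0],"xyz":[0.001,0,0],"grip":240},{"rot":[0,0,0],"xyz":[0.002,0,0],"grip":240},{"rot":[0,0,0],"xyz":[0.003,0,0],"grip":240},{"rot":[0,0,0],"xyz":[0.003,0,0],"grip":240}]'

```text
clock: 19.95
tool_pos: [0.4916, -0.0033, 0.0663]
eef_rot: [0.992, -0.126, 0.0, 0.0]
contact_force: [-2.4, 1.8, 4.6]
opening: 0.242
finger_force: 40.0
```

>>> carry_out --plan '[{"rot":[0,0,0],"xyz":[0.001,0,0],"grip":240},{"rot":[0,0,0],"xyz":[0.002,0,0],"grip":240},{"rot":[0,0,0],"xyz":[0.003,0,0],"grip":240},{"rot":[0,0,0],"xyz":[0.003,0,0],"grip":240}]'

```text
clock: 20.28
tool_pos: [0.4943, -0.004, 0.0664]
eef_rot: [0.992, -0.126, -0.0, 0.0]
contact_force: [-3.9, 1.2, 6.3]
opening: 0.244
finger_force: 40.0
```

```bash
python3 -c "
from h import *
s=r.get_state();print(s['contact_force'][:2]@[.968,-.2504],s['moment'].round(2))
go([.5751,-.0258,.0673],-104.5)"
```

```text
-4.079842911306395 [0.2  0.59 0.01]
xyz [ 0.0837  0.0009 -0.0009] rot [0.0001 0.0001 0.0004] t 20.2833 pos [ 0.4943 -0.004   0.0664] F [-3.91  1.16  6.32] op 0.244 ff 40.0
```

>>> carry_out --plan '[{"rot":[0,0,0],"xyz":[0.001,0,-0.0005],"grip":240},{"rot":[0,0,0],"xyz":[0.002,0,-0.0005],"grip":240},{"rot":[0,0,0],"xyz":[0.003,0,-0.0005],"grip":240},{"rot":[0,0,0],"xyz":[0.003,0,-0.0005],"grip":240}]'

```text
clock: 20.62
tool_pos: [0.4979, -0.0048, 0.0668]
eef_rot: [0.992, -0.126, 0.001, 0.0]
contact_force: [-2.3, 0.4, 2.4]
opening: 0.239
finger_force: 40.0
```

>>> carry_out --plan '[{"rot":[0,0,0],"xyz":[0.001,0,0],"grip":240},{"rot":[0,0,0],"xyz":[0.002,0,0],"grip":240},{"rot":[0,0,0],"xyz":[0.003,0,0],"grip":240},{"rot":[0,0,0],"xyz":[0.003,0,0],"grip":240}]'

```text
clock: 20.95
tool_pos: [0.5004, -0.0056, 0.0668]
eef_rot: [0.992, -0.126, 0.0, 0.0]
contact_force: [-3.2, 1.3, 4.1]
opening: 0.24
finger_force: 40.0
```

>>> carry_out --plan '[{"rot":[0,0,0],"xyz":[0.001,0,0],"grip":240},{"rot":[0,0,0],"xyz":[0.002,0,0],"grip":240},{"rot":[0,0,0],"xyz":[0.003,0,0],"grip":240},{"rot":[0,0,0],"xyz":[0.003,0,0],"grip":240}]'

```text
clock: 21.28
tool_pos: [0.5018, -0.0059, 0.0668]
eef_rot: [0.992, -0.126, -0.001, 0.0]
contact_force: [-4.4, 2.3, 7.3]
opening: 0.242
finger_force: 40.0
```

```bash
python3 -c "
from h import *
s=r.get_state();print(s['contact_force'][:2]@[.968,-.2504],s['moment'].round(2),s['q'].round(2),s['qd'].round(3))
go([.5751,-.0258,.0668],-104.5)"
```

```text
-4.874171455452924 [ 0.37  0.95 -0.01] [-0.12  0.77  0.07  2.05 -0.16  0.33 -1.74] [-0.001 -0.001 -0.001  0.003 -0.002 -0.004 -0.001]
xyz [ 0.0759  0.0009 -0.0002] rot [0.0003 0.0023 0.0006] t 21.2833 pos [ 0.5018 -0.0059  0.0668] F [-4.44  2.29  7.34] op 0.242 ff 40.0
```

>>> carry_out --plan '[{"rot":[0,0,0],"xyz":[0,0,-0.0003],"grip":240},{"rot":[0,0,0],"xyz":[0,0,-0.0003],"grip":240},{"rot":[0,0,0],"xyz":[0,0,-0.0003],"grip":240}]'

```text
clock: 21.53
tool_pos: [0.5038, -0.0063, 0.067]
eef_rot: [0.992, -0.126, 0.001, 0.0]
contact_force: [-1.1, -0.3, 2.0]
opening: 0.243
finger_force: 40.0
```

>>> carry_out --plan '[{"rot":[0,0,0],"xyz":[0.001,0,-0.0001],"grip":240},{"rot":[0,0,0],"xyz":[0.002,0,-0.0002],"grip":240},{"rot":[0,0,0],"xyz":[0.003,0,-0.0003],"grip":240},{"rot":[0,0,0],"xyz":[0.003,0,-0.0003],"grip":240}]'

```text
clock: 21.87
tool_pos: [0.5071, -0.0072, 0.0673]
eef_rot: [0.992, -0.126, 0.001, 0.0]
contact_force: [0.7, -0.7, -1.8]
opening: 0.243
finger_force: 40.0
```

>>> carry_out --plan '[{"rot":[0,0,0],"xyz":[0.001,0,-0.0001],"grip":240},{"rot":[0,0,0],"xyz":[0.002,0,-0.0002],"grip":240},{"rot":[0,0,0],"xyz":[0.002,0,-0.0002],"grip":240},{"rot":[0,0,0],"xyz":[0.002,0,-0.0002],"grip":240}]'

```text
clock: 22.2
tool_pos: [0.5078, -0.0074, 0.0675]
eef_rot: [0.992, -0.126, 0.0, 0.0]
contact_force: [-0.7, 0.4, -1.9]
opening: 0.242
finger_force: 40.0
```

```bash
python3 -c "
from h import *
s=r.get_state();print(s['contact_force'][:2]@[.968,-.2504],s['moment'].round(2))
go([.5751,-.0258,.0668],-104.5)"
```

```text
-0.7745595414178722 [ 0.17  0.18 -0.01]
xyz [0.0697 0.001  0.0007] rot [ 0.0001 -0.      0.0003] t 22.2 pos [ 0.5078 -0.0074  0.0675] F [-0.71  0.36 -1.95] op 0.242 ff 40.0
```

>>> carry_out --plan '[{"rot":[0,0,0],"xyz":[0.001,0,0.0002],"grip":240},{"rot":[0,0,0],"xyz":[0.002,0,0.0002],"grip":240},{"rot":[0,0,0],"xyz":[0.002,0,0.0002],"grip":240},{"rot":[0,0,0],"xyz":[0.002,0,0.0002],"grip":240}]'

```text
clock: 22.53
tool_pos: [0.5096, -0.008, 0.0673]
eef_rot: [0.992, -0.126, -0.0, 0.0]
contact_force: [-2.0, 1.1, -1.0]
opening: 0.242
finger_force: 40.0
```

>>> carry_out --plan '[{"rot":[0,0,0],"xyz":[0.001,0,0],"grip":240},{"rot":[0,0,0],"xyz":[0.002,0,0],"grip":240},{"rot":[0,0,0],"xyz":[0.002,0,0],"grip":240},{"rot":[0,0,0],"xyz":[0.002,0,0],"grip":240}]'

```text
clock: 22.87
tool_pos: [0.5123, -0.0086, 0.0674]
eef_rot: [0.992, -0.126, 0.001, 0.0]
contact_force: [-1.7, 1.0, -0.7]
opening: 0.244
finger_force: 40.0
```

```bash
python3 -c "
from h import *
s=r.get_state();print(s['contact_force'][:2]@[.968,-.2504],s['moment'].round(2))
go([.5751,-.0258,.0668],-104.5)"
```

```text
-1.905663007280645 [ 0.18  0.34 -0.04]
xyz [0.0652 0.0009 0.0007] rot [ 0.     -0.001   0.0001] t 22.8667 pos [ 0.5123 -0.0086  0.0674] F [-1.71  1.   -0.71] op 0.244 ff 40.0
```

>>> carry_out --plan '[{"rot":[0,0,0],"xyz":[0.001,0,0],"grip":240},{"rot":[0,0,0],"xyz":[0.002,0,0],"grip":240},{"rot":[0,0,0],"xyz":[0.002,0,0],"grip":240},{"rot":[0,0,0],"xyz":[0.002,0,0],"grip":240}]'

```text
clock: 23.2
tool_pos: [0.5134, -0.0089, 0.0673]
eef_rot: [0.992, -0.126, -0.0, 0.0]
contact_force: [-2.7, 0.4, -0.8]
opening: 0.243
finger_force: 40.0
```

>>> carry_out --plan '[{"rot":[0,0,0],"xyz":[0.001,0,0],"grip":240},{"rot":[0,0,0],"xyz":[0.002,0,0],"grip":240},{"rot":[0,0,0],"xyz":[0.002,0,0],"grip":240},{"rot":[0,0,0],"xyz":[0.002,0,0],"grip":240}]'

```text
clock: 23.53
tool_pos: [0.514, -0.0091, 0.0673]
eef_rot: [0.992, -0.126, -0.001, 0.0]
contact_force: [-5.6, 1.8, 0.8]
opening: 0.242
finger_force: 40.0
```

```bash
python3 -c "
from h import *
s=r.get_state();print(s['contact_force'][:2]@[.968,-.2504],s['moment'].round(2))
go([.5751,-.0258,.0668],-104.5)"
```

```text
-5.840688839780954 [ 0.37  1.19 -0.  ]
xyz [0.0633 0.0009 0.0003] rot [0.0004 0.0029 0.0006] t 23.5333 pos [ 0.514  -0.0091  0.0673] F [-5.56  1.82  0.85] op 0.242 ff 40.0
```

>>> carry_out --plan '[{"rot":[0,0,0],"xyz":[0.001,0,0],"grip":240},{"rot":[0,0,0],"xyz":[0.001,0,0],"grip":240},{"rot":[0,0,0],"xyz":[0.001,0,0],"grip":240},{"rot":[0,0,0],"xyz":[0.001,0,0],"grip":240}]'

```text
clock: 23.87
tool_pos: [0.5142, -0.0092, 0.0673]
eef_rot: [0.992, -0.126, -0.002, 0.0]
contact_force: [-7.2, 2.0, 2.4]
opening: 0.247
finger_force: 40.0
```

```bash
python3 -c "
from h import *
s=r.get_state();print(s['contact_force'][:2]@[.968,-.2504],s['moment'].round(2))
go([.5751,-.0258,.0668],-104.5)"
```

```text
-7.46204838565743 [ 0.47  1.42 -0.02]
xyz [0.0631 0.0009 0.0002] rot [0.0006 0.0043 0.0008] t 23.8667 pos [ 0.5142 -0.0092  0.0673] F [-7.18  2.04  2.45] op 0.247 ff 40.0
```

>>> carry_out --plan '[{"rot":[0,0,0],"xyz":[0.001,0,-0.0003],"grip":240},{"rot":[0,0,0],"xyz":[0.0015,0,-0.0003],"grip":240},{"rot":[0,0,0],"xyz":[0.0015,0,-0.0003],"grip":240},{"rot":[0,0,0],"xyz":[0.0015,0,-0.0003],"grip":240}]'

```text
clock: 24.2
tool_pos: [0.5149, -0.0095, 0.0673]
eef_rot: [0.992, -0.126, -0.003, 0.0]
contact_force: [-7.7, 1.9, 1.4]
opening: 0.247
finger_force: 40.0
```

```bash
python3 -c "
from h import *
s=r.get_state();print(s['contact_force'][:2]@[.968,-.2504],s['moment'].round(2))
go([.5751,-.0258,.0668],-104.5)"
```

```text
-7.907134053919007 [0.51 1.53 0.05]
xyz [0.0623 0.0007 0.0001] rot [0.0009 0.0058 0.0008] t 24.2 pos [ 0.5149 -0.0095  0.0673] F [-7.67  1.93  1.42] op 0.247 ff 40.0
```

>>> carry_out --plan '[{"rot":[0,0,0],"xyz":[0.001,0,0],"grip":240},{"rot":[0,0,0],"xyz":[0.0015,0,0],"grip":240},{"rot":[0,0,0],"xyz":[0.0015,0,0],"grip":240},{"rot":[0,0,0],"xyz":[0.0015,0,0],"grip":240},{"rot":[0,0,0],"xyz":[0.0015,0,0],"grip":240}]'

```text
clock: 24.62
tool_pos: [0.515, -0.0095, 0.0673]
eef_rot: [0.992, -0.126, -0.004, -0.0]
contact_force: [-9.6, 2.2, 3.1]
opening: 0.246
finger_force: 40.0
```

```bash
python3 -c "
from h import *
for i in range(3):
    s=r.get_state();print(s['contact_force'][:2]@[.968,-.2504],s['moment'].round(2))
    if i<2: im=r.snapshot('side')
go([.5751,-.0258,.0668],-104.5)
cv2.imwrite('pics/end.png',im[:,:,::-1])"
```

```text
-9.888304029712488 [0.54 1.93 0.04]
-10.299896152672448 [0.68 1.88 0.01]
-9.823929313363736 [0.63 1.91 0.06]
xyz [ 0.0622  0.0008 -0.    ] rot [0.001  0.0083 0.0011] t 24.7167 pos [ 0.5151 -0.0095  0.0673] F [-9.38  2.95  3.95] op 0.243 ff 40.0
```

The push is a steady 10 N along the blade, with the door drag confirmed. The tip is about 53 mm in, pitch is under 0.01 rad, and the grip is 40 N. Handing in.

```bash
python3 -c "
from plant import r
print(r.finish_job())"
```

```text
the job is handed in; nothing more can be done
None
```

I handed the job in with the turnbutton square across the door and the gauge held flat about 53 mm under its edge, under a steady push of about 10 N and a 40 N grip; the hand-in returned no verdict.

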